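# Seat the reference cell in the gas analyser's light path

## Task

Set the orange-capped reference cell down in the wide entry bay of the analyser's channel so that its clear faces will look at the two lens heads, slide it along the channel until it meets the rubber-faced brass stop, and with the cell upright press it home with a steady 12 N or so for a good second. Then let go and leave it standing there, upright in the light path; never force it, and do not disturb the other things on the table.

Things in the scene. Friction and masses are not known exactly. Their poses are not given: they have to be found in the camera images.
- cell: Orange-capped reference cell: upright square block 28 x 28 x 90 mm, 70 to 145 g, origin at the centre of its underside. The lower 44 mm is the optical part: clear glass faces on its +y and -y sides, black opaque ones on +x and -x. The two clear faces are alike. Stands on the mat at any yaw. It chips if pressed on the stop with over 30 N, or on the channel with over 50 N.
- cell_cap (a point): Centre of the top of the orange cap, 90 mm above the cell's underside. The cap is the upper 46 mm of the cell, as wide as the cell (28 mm), to grip by. A white stripe over its top and down two sides runs along the cell's y, from clear face to clear face.
- analyser: Gas analyser, fixed: low white housing 260 x 170 mm, origin under its centre on the table; low grey console (64 mm high) across its +x end. A straight channel, open above, runs along its x at y = 0; its flat floor is 45 mm above the origin, its walls 22 mm above the floor. The light path crosses the channel along the analyser's y, between two lens heads.
- bay (a point): Point on the channel floor in the middle of the wide entry bay (analyser x = -66 mm, y = 0). The bay has 48 mm between its side walls and reaches from analyser x = -92 mm (end wall) to -43 mm; then the walls narrow until x = -24 mm.
- guide (a point): Point on the channel floor where the narrow guide begins (analyser x = -24 mm, y = 0). The guide has 31 mm between its rigid walls, 22 mm high, and runs straight on to analyser x = +86 mm. The gate straddles it.
- gate: Optical gate, fixed: two black lens heads, 36 mm high, 24 to 52 mm either side of the centre line. Origin on the channel floor, on the light path, which runs along its y; its x is the analyser's. Lies at analyser x = 14 to 38 mm. Carries a brass stop, 20 mm wide, 70 mm high; its rubber face (gives 1 mm per 12 N) is at gate x = 7.5 to 20.5 mm, set by its user, not measured: feel for it.
- mat: Black rubber mat 200 x 240 x 4 mm, fixed on the table, origin under its centre; the two cells stand on it, about 120 mm apart.
- spare_cell: Bystander: a second cell of the same shape and size with a blue cap, standing on the mat; leave it.
- cup: Bystander: yellow open cup, 66 mm across the rim, 75 mm high, origin under its centre.
- vial: Bystander: small amber vial, 32 mm across, 55 mm high, origin under its centre.
- dish: Bystander: steel dish 120 x 160 x 30 mm, origin under its centre.

How it is judged:
By the outcome, as a careful person would: the job done as asked, in the order asked, and still so for the second after the job is handed in, with the robot touching nothing.
It also fails if it takes over 72 s, if anything falls off the work surface, if the arm or the gripper's body presses on something with over 40 N, if the wrist force passes 120 N, or if a joint passes its speed limit or range.

## Robot

A 7-joint arm with a two-finger parallel gripper is mounted at the origin on the work surface. World frame = base frame: x ahead of the robot, y to its left, z up, the work surface at z = 0. Lengths are in m, angles in rad, forces in N, time in s.
With the tool pointing down it reaches from about 0.425 to 0.925 m from the base axis. Payload 6.8 kg.
Tool frame: the origin (TCP) lies between the finger pads; the fingertips stand 14 mm ahead of it and the grasp point (between the pads) lies 5 mm behind it; z points along the fingers, y is the direction in which the jaws open and shut (so a half turn about z gives the same grasp; the last joint's range is limited). The gripper opens to 85 mm and grips with 20 to 120 N. Pads are 22 mm wide; open, the fingers measure 114 mm over their backs; the gripper's body (76 mm by 85 mm) begins 54 mm behind the grasp point. The pads swing forward as they close: fully open they stand 13 mm farther back than shut.
Start: joints at [1.061, 0.477, 0.022, 1.555, -0.011, 1.109, -0.083], TCP at [0.264, -0.621, 0.245] pointing down, gripper open.
Joint ranges: [-2.96, 2.96], [-0.34, 2.1], [-1.41, 1.46], [0.24, 2.44], [-1.37, 4.51], [0.17, 1.92], [-2.96, 2.96]. Speed limits (rad/s): [2.39, 2.39, 3.14, 3.14, 3.14, 3.14, 3.14].

## Interface

Orientations are given as a unit quaternion [w, x, y, z].
In Python, from station import bot gives the robot as it stands.
- The arm moves only by the shell command python3 -m crank 'ROWS' [FORCE]. ROWS is JSON, a list of rows, each a list of 3 entries, a list of its own where there are three numbers: the shift along the tool's x, y, z in m, then the turn, a rotation vector about the tool's x, y, z in degrees, then the finger opening in m, from 0 to 0.0854. A call has 1 to 10 rows; each row shifts and turns the commanded pose from where the row before left it, along the tool's axes as they then stand; what a row does not reach is not made up. A row lasts 1/8 s, in which the tool goes at most 62.5 mm and 10.7 degrees, less where a joint would pass 70% of its speed; a pose out of reach is approached as far as the arm can. A call is refused whole if a number of a shift passes 0.0625 or a number of a turn 10.7, either way. A call with a gripper value outside its range is refused whole. The fingers move at their own pace and stop on an object; FORCE is the grip in N (left out, the last holds). Time passes only in rows, so rows that do not move let the fingers close. It gives the time, the measured TCP pose, the force and the opening at its end, in the units of the state.
- bot.get_obs(): the state, without advancing time (a new reading comes with each control period).
- bot.read_camera(name): name is "side" or "top" or "wrist"; returns (picture, depth): 384x512x3 uint8, red, green, blue; 384x512 float32, m along the optical axis (not along the pixel's ray), 0 where there is no reading.
- bot.calibration(name): a dict with "fx", "fy", "cx", "cy" (pixels), "extrinsics" (4x4, takes a point from camera to world coordinates). Camera axes: x right, y down, z forward; pixel columns grow to the right and rows downward; lengths in m; the calibration is good to about 2 mm. A picture is of the moment at which its call begins: read the wrist's pose just before it. calibration takes no time and is no camera call; for the wrist camera it gives the pose at the moment of the call.
- bot.hand_in(): hands the job in, once; it reports no verdict.
The state is a dict: "t": time; "q": joint angles; "joint_vel": joint speeds; "joint_torque": joint torques, N m; "eef_pos": TCP position; "tool_rot": TCP orientation; "contact_force": force on the tool from outside, world axes, zero at the start; "torque": the same for the moment, N m; "gripper_width": opening from 0.0 (shut) to 1.0 (fully open).
Only numpy, scipy, OpenCV 4.12 (cv2) and the standard library are available. Lean on these libraries where they do the work, as an engineer would, in place of code of your own. Each camera call takes 0.05 s, during which the arm holds its last target.

## Working session

There is one attempt and no reset: what is moved stays moved. The work goes in short steps, Python scripts to look and compute and a shell command to move; the robot and the scene stay as the last step left them, time stands still between calls to the robot, and variables do not carry over. Pictures are saved under pics/ and viewed, and the job is handed in when it is done.

```bash
ls; mkdir -p pics; python3 - <<'E'
from station import bot
import cv2,numpy as np
np.set_printoptions(precision=4,suppress=True)
o=bot.get_obs();print({k:np.round(v,4) for k,v in o.items()})
for n in ["side","top","wrist"]:
    c=bot.calibration(n);print(n,c["fx"],c["fy"],c["cx"],c["cy"]);print(np.array(c["extrinsics"]))
    p,d=bot.read_camera(n);cv2.imwrite(f"pics/a_{n}.png",p[:,:,::-1]);np.save(f"pics/a_{n}_d.npy",d)
E
```

```text
pics
{'t': np.float64(0.0), 'q': array([ 1.0609,  0.4778,  0.0223,  1.5564, -0.0115,  1.1093, -0.0831]), 'joint_vel': array([ 0.    ,  0.0006,  0.0002, -0.0015, -0.0009, -0.0001,  0.0008]), 'joint_torque': array([ -0.0007, -59.6446,   1.6072, -28.1194,   0.0123,   0.0093,
         0.    ]), 'eef_pos': array([ 0.2637, -0.6207,  0.2443]), 'tool_rot': array([-0.0009,  0.9799,  0.1996, -0.0002]), 'contact_force': array([ 0.0422, -0.334 , -0.297 ]), 'torque': array([ 0.0286,  0.0092, -0.0165]), 'gripper_width': np.float64(1.0013)}
side 443.0208153836874 443.0208153836874 256.75127218313247 181.84925520268638
[[-0.9006 -0.2876  0.3258  0.2677]
 [-0.4342  0.5642 -0.7023  0.5965]
 [ 0.0182 -0.7739 -0.633   0.7406]
 [ 0.      0.      0.      1.    ]]
top 384.88003640070684 384.88003640070684 253.1617466884584 192.181684135266
[[-0.0201 -0.9773  0.2109  0.3898]
 [-0.9998  0.0198 -0.0032 -0.1094]
 [-0.001  -0.2109 -0.9775  1.031 ]
 [ 0.      0.      0.      1.    ]]
wrist 284.89179785738526 284.89179785738526 249.4404982655992 186.73345710763195
[[ 0.3914 -0.8825 -0.2607  0.3304]
 [-0.9202 -0.3759 -0.1092 -0.5921]
 [-0.0016  0.2826 -0.9592  0.3722]
 [ 0.      0.      0.      1.    ]]
```

View pics/a_top.png

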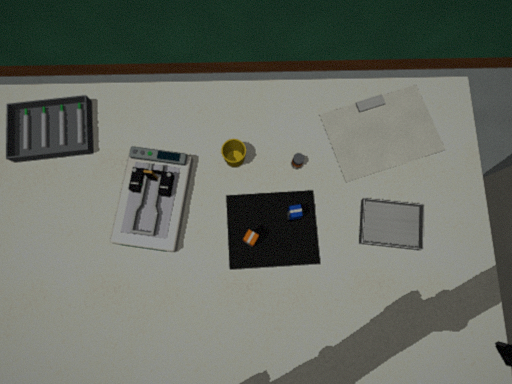

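View pics/a_side.png

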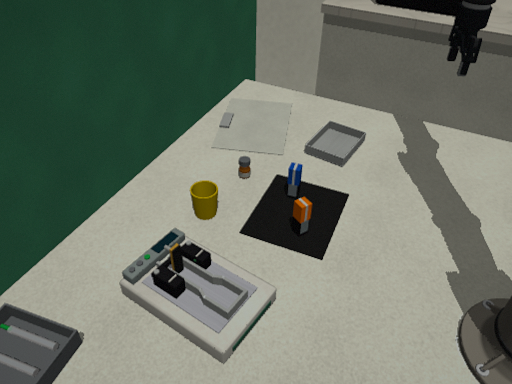

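View pics/a_wrist.png

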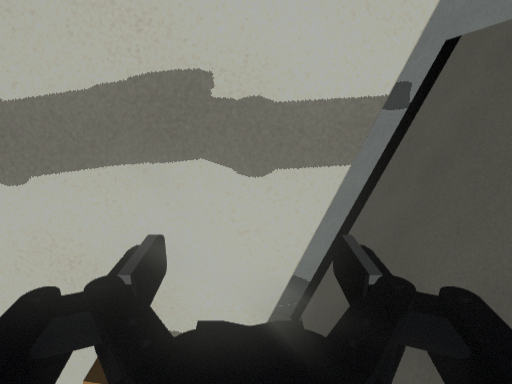

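```bash
python3 - <<'E'
import cv2
p=cv2.imread("pics/a_top.png")
a=cv2.resize(p[135:265,95:215],None,fx=4.4,fy=4.4,interpolation=cv2.INTER_CUBIC)
b=cv2.resize(p[195:255,225:315],None,fx=8,fy=8,interpolation=cv2.INTER_CUBIC)
s=cv2.imread("pics/a_side.png")
c=cv2.resize(s[220:355,115:285],None,fx=4.4,fy=4.4,interpolation=cv2.INTER_CUBIC)
cv2.imwrite("pics/z1.png",a);cv2.imwrite("pics/z2.png",b);cv2.imwrite("pics/z3.png",c)
E
```

```text
(no output)
```

View pics/z1.png

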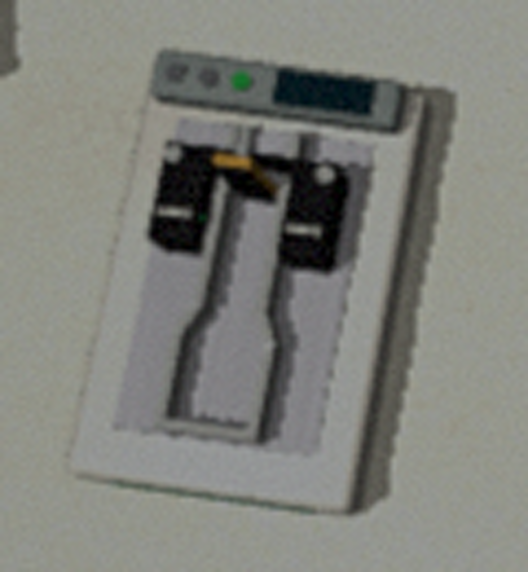

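View pics/z2.png

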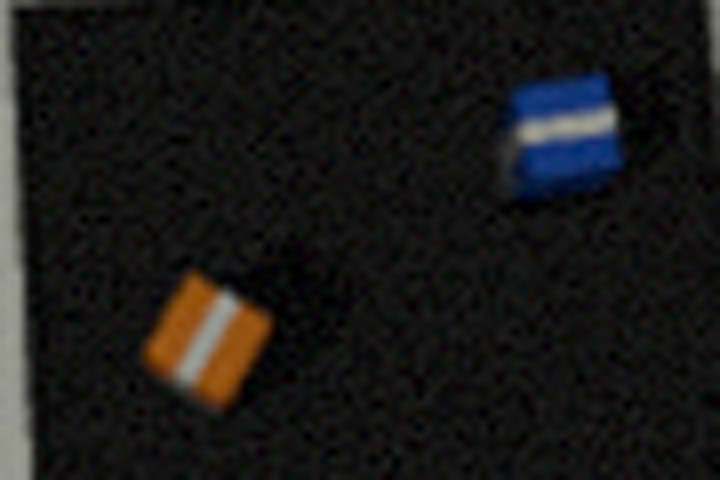

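View pics/z3.png

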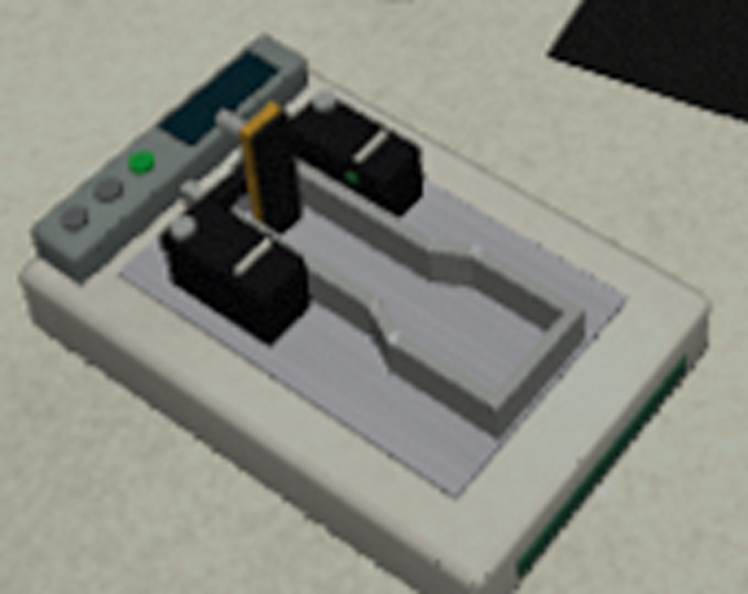

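```bash
cat > h.py <<'E'
import numpy as np,cv2
from station import bot
np.set_printoptions(precision=4,suppress=True)
def ray(c,u,v):
    E=np.array(c["extrinsics"]);d=np.array([(u-c["cx"])/c["fx"],(v-c["cy"])/c["fy"],1.0]);return E[:3,3],E[:3,:3]@d
def onplane(c,u,v,z):
    o,d=ray(c,u,v);return o+d*(z-o[2])/d[2]
def tri(c1,p1,c2,p2):
    o1,d1=ray(c1,*p1);o2,d2=ray(c2,*p2)
    s=np.linalg.lstsq(np.c_[d1,-d2],o2-o1,rcond=None)[0]
    a=o1+d1*s[0];b=o2+d2*s[1];return (a+b)/2,np.linalg.norm(a-b)
def proj(c,P):
    E=np.array(c["extrinsics"]);p=E[:3,:3].T@(np.array(P)-E[:3,3]);return np.array([c["fx"]*p[0]/p[2]+c["cx"],c["fy"]*p[1]/p[2]+c["cy"]])
def cloud(c,d):
    E=np.array(c["extrinsics"]);v,u=np.indices(d.shape);P=np.stack([(u-c["cx"])/c["fx"]*d,(v-c["cy"])/c["fy"]*d,d],-1)
    return P@E[:3,:3].T+E[:3,3]
def shot(n,tag):
    c=bot.calibration(n);p,d=bot.read_camera(n);cv2.imwrite(f"pics/{tag}.png",p[:,:,::-1]);np.savez(f"pics/{tag}.npz",d=d,**{k:np.array(v) for k,v in c.items()});return c,p[:,:,::-1].copy(),d
def load(tag):
    z=np.load(f"pics/{tag}.npz");return z,cv2.imread(f"pics/{tag}.png"),z["d"]
def tool(o):
    from scipy.spatial.transform import Rotation as R
    w,x,y,z=o["tool_rot"];return np.array(o["eef_pos"]),R.from_quat([x,y,z,w]).as_matrix()
E
python3 - <<'E'
from h import *
ct=bot.calibration("top");cs=bot.calibration("side")
T=lambda u,v,x0,y0,f:((u+.5)/f-.5+x0,(v+.5)/f-.5+y0)
# cap top corners from zoom (top view)
for z in (0.094,):
  P=[onplane(ct,*T(u,v,225,195,8),z) for u,v in [(195,272),(272,320),(222,405),(145,352)]]
  print(np.array(P),np.mean(P,0))
# masks triangulate
d=np.load("pics/a_top_d.npy");C=cloud(ct,d);p=cv2.imread("pics/a_top.png")
hsv=cv2.cvtColor(p,cv2.COLOR_BGR2HSV);m=cv2.inRange(hsv,(5,150,100),(18,255,255));m[:200]=0
print("orange",C[m>0][:,2].max(),np.median(C[m>0],0))
# panel corners etc in zoom1 f=4.4, x0 95,y0 135; side zoom x0 115,y0 220
pts={"stopTopL":((213,158),(243,130)),"stopTopR":((250,160),(277,108)),
"bayWallNear-R":((265,440),(497,425)),"bayWallNear-L":((165,425),(583,315))}
for k,(a,b) in pts.items(): print(k,tri(ct,T(*a,95,135,4.4),cs,T(*b,115,220,4.4)))
E
```

```text
[[ 0.5013 -0.1003  0.094 ]
 [ 0.4862 -0.1235  0.094 ]
 [ 0.4608 -0.1078  0.094 ]
 [ 0.4773 -0.0847  0.094 ]] [ 0.4814 -0.1041  0.094 ]
orange 1.0309750175540442 [ 0.4804 -0.1048  0.0933]
stopTopL (array([0.6469, 0.1573, 0.1173]), np.float64(1.2984002205025216e-05))
stopTopR (array([0.6451, 0.1372, 0.113 ]), np.float64(0.00273221522670824))
bayWallNear-R (array([ 0.5139,  0.1593, -0.0118]), np.float64(0.023333518903132473))
bayWallNear-L (array([0.4878, 0.1758, 0.1126]), np.float64(0.02165697835168591))
```

```bash
python3 - <<'E'
from h import *
ct=bot.calibration("top");cs=bot.calibration("side")
T=lambda u,v,x0,y0,f:((u+.5)/f-.5+x0,(v+.5)/f-.5+y0)
pts={"bayWallNear-L":((165,425),(497,405)),"bayWallNear-R":((265,440),(583,315)),
"taperL-out":((187,335),(388,340)),"taperR-out":((275,345),(472,260)),"stopTopL":((213,158),(243,130)),"stopTopR":((250,160),(277,108)),"houseNL":((68,475),(480,585)),}
for k,(a,b) in pts.items(): print(k,tri(ct,T(*a,95,135,4.4),cs,T(*b,115,220,4.4)))
# cap top in the wall height cloud
d=np.load("pics/a_top_d.npy");C=cloud(ct,d)
ok=(d>0)&(C[...,1]>.02)&(C[...,1]<.27)&(C[...,0]>.4)&(C[...,0]<.75)
z=C[...,2][ok];print(np.histogram(z,bins=np.arange(-.01,.13,.005)))
m=(ok&(C[...,2]>.025)).astype(np.uint8)
n,l,s,_=cv2.connectedComponentsWithStats(m);i=1+np.argmax(s[1:,4]);print(s[i])
Q=C[l==i][:,:2].astype(np.float32);r=cv2.minAreaRect(Q);print("housing rect",r)
w=ok&(C[...,2]>.06)&(C[...,2]<.072)
np.save("pics/w.npy",C[w])
E
```

```text
bayWallNear-L (array([0.5049, 0.195 , 0.0608]), np.float64(0.000717454645037962))
bayWallNear-R (array([0.495 , 0.138 , 0.0578]), np.float64(0.0001320477097864336))
taperL-out (array([0.5594, 0.1861, 0.0587]), np.float64(0.004935748310745746))
taperR-out (array([0.5505, 0.1341, 0.0585]), np.float64(0.0009293845787262968))
stopTopL (array([0.6469, 0.1573, 0.1173]), np.float64(1.2984002205025216e-05))
stopTopR (array([0.6451, 0.1372, 0.113 ]), np.float64(0.00273221522670824))
houseNL (array([0.4792, 0.2566, 0.0402]), np.float64(0.0006701745958604896))
(array([  38, 2921, 2123,   30,   37,   34,   45,   62,   56,  309, 2892,
       1075,   98,  142,  580,  501,   47,  237,  331,   11,    5,    8,
         21,   11,   19,   17,    0,    0]), array([-0.01 , -0.005,  0.   ,  0.005,  0.01 ,  0.015,  0.02 ,  0.025,
        0.03 ,  0.035,  0.04 ,  0.045,  0.05 ,  0.055,  0.06 ,  0.065,
        0.07 ,  0.075,  0.08 ,  0.085,  0.09 ,  0.095,  0.1  ,  0.105,
        0.11 ,  0.115,  0.12 ,  0.125,  0.13 ]))
[ 110  147   83  105 6422]
housing rect ((0.5929421186447144, 0.15415942668914795), (0.17059780657291412, 0.26141414046287537), 81.24573516845703)
```

```bash
python3 -m crank '[[[0.02,-0.02,0],[0,0,0],0.0854],[[0.0435,-0.0425,0],[0,0,-5],0.0854],[[0.0435,-0.0425,0],[0,0,0],0.0854],[[0.0435,-0.0425,0],[0,0,0],0.0854],[[0.0435,-0.0425,0],[0,0,0],0.0854],[[0.0435,-0.0425,0],[0,0,0],0.0854],[[0.0435,-0.0425,0],[0,0,0],0.0854],[[0.0435,-0.0425,0],[0,0,-10],0.0854],[[0.02,-0.02,0],[0,0,-10],0.0854],[[0,0,0],[0,0,-10],0.0854]]'
python3 - <<'E'
from h import *
o=bot.get_obs();p,R=tool(o);print(o["t"],p,R,o["joint_vel"])
c,im,d=shot("wrist","b1")
E
```

```text
t: 1.4
eef_pos: [0.4124, -0.1604, 0.2453]
tool_rot: [-0.0, 0.872, 0.49, 0.0]
contact_force: [-0.4, -1.1, 0.6]
gripper_width: 1.003
1.4 [ 0.4124 -0.1604  0.2453] [[ 0.5204  0.8539  0.0001]
 [ 0.8539 -0.5204  0.0003]
 [ 0.0003 -0.0001 -1.    ]] [ 0.1245  0.0181 -0.0566 -0.0131  0.0281  0.0021  1.3921]
```

View pics/b1.png

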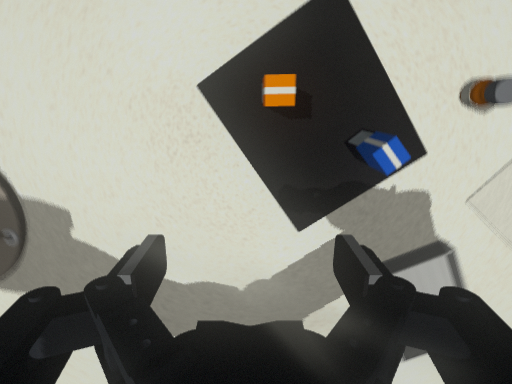

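```bash
cat > cap.py <<'E'
from h import *
import sys
def cap(c,im,z=None):
    hsv=cv2.cvtColor(im,cv2.COLOR_BGR2HSV)
    m=cv2.inRange(hsv,(5,150,110),(18,255,255))|0
    n,l,s,_=cv2.connectedComponentsWithStats(cv2.morphologyEx(m,cv2.MORPH_CLOSE,np.ones((13,13))))
    i=1+np.argmax(s[1:,4]);mm=(l==i).astype(np.uint8)
    cn=max(cv2.findContours(mm,cv2.RETR_EXTERNAL,cv2.CHAIN_APPROX_NONE)[0],key=cv2.contourArea)
    return s[i],cn,mm
E
python3 - <<'E'
from cap import *
o=bot.get_obs();p,R=tool(o);print(o["t"],p,R,np.abs(o["joint_vel"]).max())
c,im,d=shot("wrist","b2")
s,cn,mm=cap(c,im);print(s,cv2.minAreaRect(cn))
C=cloud(c,d);Z=C[...,2][mm>0];print(np.percentile(Z,[5,25,50,75,95]))
P=np.array([onplane(c,u,v,.094)[:2] for u,v in cn[:,0]],np.float32);print(cv2.minAreaRect(P))
zz=cv2.resize(im[60:130,240:320],None,fx=7,fy=7,interpolation=cv2.INTER_CUBIC);cv2.imwrite("pics/b2z.png",zz)
E
```

```text
1.45 [ 0.4121 -0.1617  0.2453] [[ 0.5163  0.8564 -0.0001]
 [ 0.8564 -0.5163 -0.    ]
 [-0.0001 -0.0001 -1.    ]] 0.2768320573408075
[ 264   73   33   32 1026] ((280.0, 88.5), (31.0, 32.0), 90.0)
[0.0876 0.0926 0.0932 0.0937 0.0945]
((0.4802223742008209, -0.10322651267051697), (0.02720298431813717, 0.029644552618265152), 58.93954086303711)
```

View pics/b2z.png

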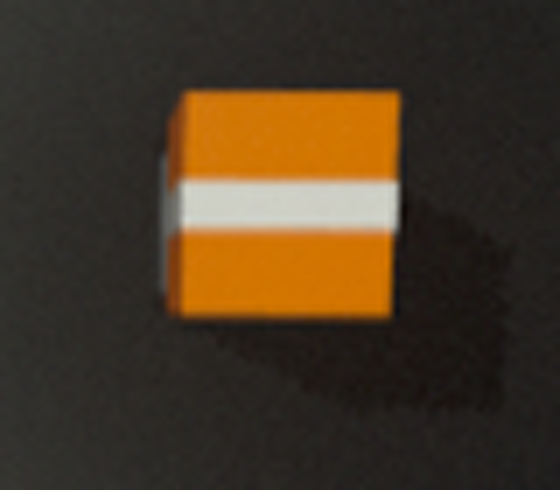

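```bash
python3 - <<'E'
from h import *
z,im,d=load("b2");ct=bot.calibration("top")
uw=(290.5/7-.5+240,205/7-.5+60)
ut=(208.5/8-.5+225,337.5/8-.5+195)
print(tri(z,uw,ct,ut)); P=onplane(z,*uw,.094);print(P)
o=bot.get_obs();p,R=tool(o);print(p,R.T@(P-p),o["joint_vel"].max())
E
```

```text
(array([ 0.4824, -0.1039,  0.0833]), np.float64(0.00020061175268096926))
[ 0.4811 -0.1038  0.094 ]
[ 0.412  -0.1626  0.2453] [0.0864 0.0277 0.1512] 0.02325286363359401
```

```bash
python3 -m crank '[[[0.043,0.014,0.02],[0,0,0],0.0854],[[0.043,0.014,0.02],[0,0,0],0.0854],[[0,0,0.02],[0,0,0],0.0854],[[0,0,0],[0,0,0],0.0854]]'
python3 - <<'E'
from cap import *
o=bot.get_obs();p,R=tool(o);print(o["t"],p,R[:,1],np.abs(o["joint_vel"]).max())
c,im,d=shot("wrist","b3")
s,cn,mm=cap(c,im);print(s)
x,y,w,h=s[:4];r=max(0,y-15);q=max(0,x-15);print(q,r)
cv2.imwrite("pics/b3z.png",cv2.resize(im[r:y+h+15,q:x+w+15],None,fx=5,fy=5,interpolation=cv2.INTER_CUBIC))
E
```

```text
t: 2.0
eef_pos: [0.4801, -0.1052, 0.1838]
tool_rot: [-0.001, 0.875, 0.484, -0.002]
contact_force: [-0.4, -0.2, 0.1]
gripper_width: 0.998
2.0 [ 0.4801 -0.1052  0.1838] [ 0.8465 -0.5324 -0.0036] 0.03428606653175812
[ 232  167   36   45 1522]
217 152
```

View pics/b3z.png

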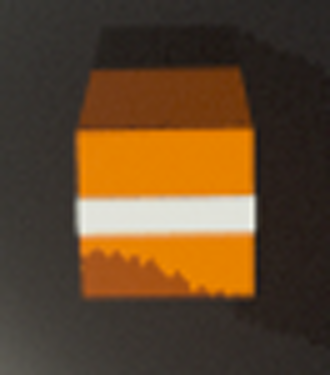

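View pics/b3.png

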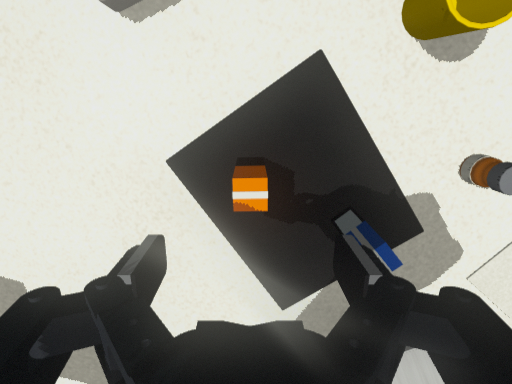

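```bash
python3 - <<'E'
from h import *
z,im,d=load("b2");z3,_,_=load("b3")
uw=(290.5/7-.5+240,205/7-.5+60)
u3=(166.5/5-.5+217,213.5/5-.5+152)
print(tri(z,uw,z3,u3)); P=onplane(z3,*u3,.094);print(P)
o=bot.get_obs();p,R=tool(o);print(p,R.T@(P-p))
L=onplane(z3,(77.5)/5-.5+217,215/5-.5+152,.094);Q=onplane(z3,255/5-.5+217,213/5-.5+152,.094);print(np.degrees(np.arctan2(*(Q-L)[[1,0]])),np.linalg.norm(Q-L),np.degrees(np.arctan2(R[1,1],R[0,1])))
E
```

```text
(array([ 0.4811, -0.1037,  0.0927]), np.float64(0.00039068512381476285))
[ 0.4812 -0.1032  0.094 ]
[ 0.4807 -0.1056  0.1849] [ 0.0024 -0.0006  0.0909]
-31.412652701187454 0.028488050957527315 -32.17711920900058
```

```bash
python3 -m crank '[[[0.002,0,0.04],[0,0,-0.8],0.0854],[[0,0,0.04],[0,0,0],0.0854],[[0,0,0.025],[0,0,0],0.0854],[[0,0,0.0105],[0,0,0],0.0854],[[0,0,0],[0,0,0],0.0854]]'
python3 -m crank '[[[0,0,0],[0,0,0],0.05],[[0,0,0],[0,0,0],0.02],[[0,0,0],[0,0,0],0.02],[[0,0,0],[0,0,0],0.02],[[0,0,0],[0,0,0],0.02]]' 50
```

```text
t: 2.68
eef_pos: [0.4826, -0.1038, 0.0702]
tool_rot: [0.0, 0.872, 0.49, 0.0]
contact_force: [0.1, -0.2, -0.2]
gripper_width: 0.998
t: 3.3
eef_pos: [0.4827, -0.1033, 0.0703]
tool_rot: [0.0, 0.871, 0.491, 0.0]
contact_force: [-1.4, -0.2, 5.5]
gripper_width: 0.323
```

```bash
python3 -m crank '[[[0,0,-0.005],[0,0,0],0.02],[[0,0,-0.03],[0,0,0],0.02],[[0,0,-0.05],[0,0,0],0.02],[[0,0,-0.05],[0,0,0],0.02],[[0,0,-0.01],[0,0,0],0.02],[[0,0,0],[0,0,0],0.02]]'
python3 - <<'E'
from h import *
o=bot.get_obs();p,R=tool(o);print(o["t"],p,o["q"],o["contact_force"],o["gripper_width"])
for z in (p[2],):
  t=np.array([.5277,.1642,z]);print(R.T@(t-p))
E
```

```text
t: 4.05
eef_pos: [0.4823, -0.1034, 0.2149]
tool_rot: [0.0, 0.871, 0.491, 0.0]
contact_force: [0.0, -0.2, -1.8]
gripper_width: 0.322
4.05 [ 0.4823 -0.1034  0.2149] [ 0.4167  0.2392 -0.3818  1.9928  0.1109  0.9287 -0.5662] [ 0.0123 -0.2401 -1.7653] 0.32242869049070255
[ 0.2524 -0.0997 -0.0001]
```

```bash
python3 -m crank '[[[0.025,-0.01,0],[0,0,0],0.02],[[0.05,-0.02,0],[0,0,0],0.02],[[0.05,-0.02,0],[0,0,0],0.02],[[0.05,-0.02,0],[0,0,0],0.02],[[0.05,-0.02,0],[0,0,0],0.02],[[0.025,-0.01,0],[0,0,5],0.02],[[0,0,0],[0,0,10],0.02],[[0,0,0],[0,0,10],0.02],[[0,0,0],[0,0,10],0.02],[[0,0,0],[0,0,10],0.02]]'
python3 -m crank '[[[0,0,0],[0,0,10],0.02],[[0,0,0],[0,0,8],0.02],[[0,0,0],[0,0,4],0.02],[[0,0,0],[0,0,0],0.02]]'
python3 - <<'E'
from h import *
o=bot.get_obs();p,R=tool(o);print(o["t"],p,R,o["q"],np.abs(o["joint_vel"]).max())
c,im,d=shot("wrist","c1")
E
```

```text
t: 5.3
eef_pos: [0.5249, 0.1619, 0.2122]
tool_rot: [0.0, 0.993, 0.118, -0.002]
contact_force: [-0.5, 0.1, -1.1]
gripper_width: 0.322
t: 5.8
eef_pos: [0.5251, 0.162, 0.2127]
tool_rot: [0.001, 0.997, -0.071, -0.002]
contact_force: [0.8, -0.5, -1.7]
gripper_width: 0.32
5.8 [0.5251 0.162  0.2127] [[ 0.99   -0.1413 -0.0035]
 [-0.1413 -0.99   -0.0014]
 [-0.0033  0.0019 -1.    ]] [-0.1855  0.3248 -0.2777  1.874   0.1066  0.9609 -2.2235] 0.030473765429241375
```

View pics/c1.png

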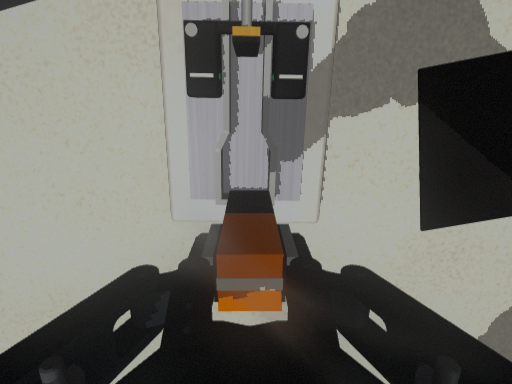

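```bash
python3 - <<'E'
import cv2
p=cv2.imread("pics/c1.png")
cv2.imwrite("pics/c1z.png",cv2.resize(p[0:115,170:330],None,fx=5,fy=5,interpolation=cv2.INTER_CUBIC))
cv2.imwrite("pics/c1y.png",cv2.resize(p[105:225,170:330],None,fx=5,fy=5,interpolation=cv2.INTER_CUBIC))
E
```

```text
(no output)
```

View pics/c1z.png

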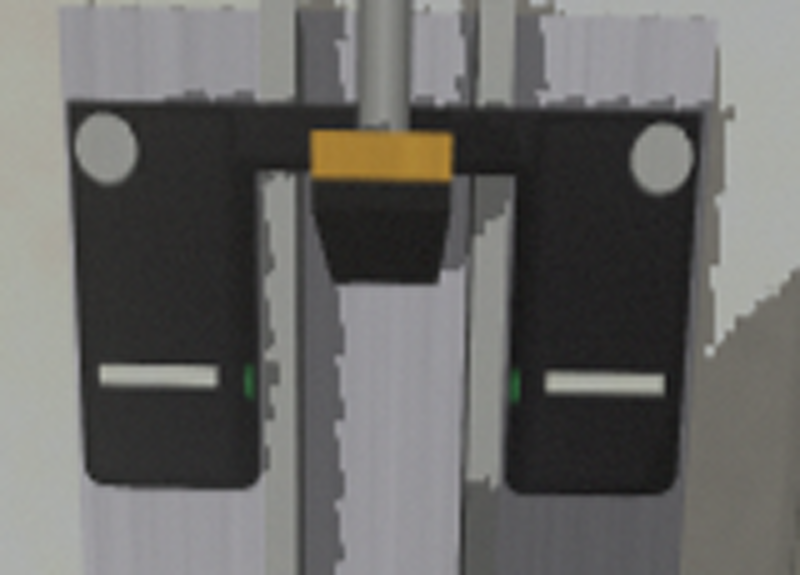

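View pics/c1y.png

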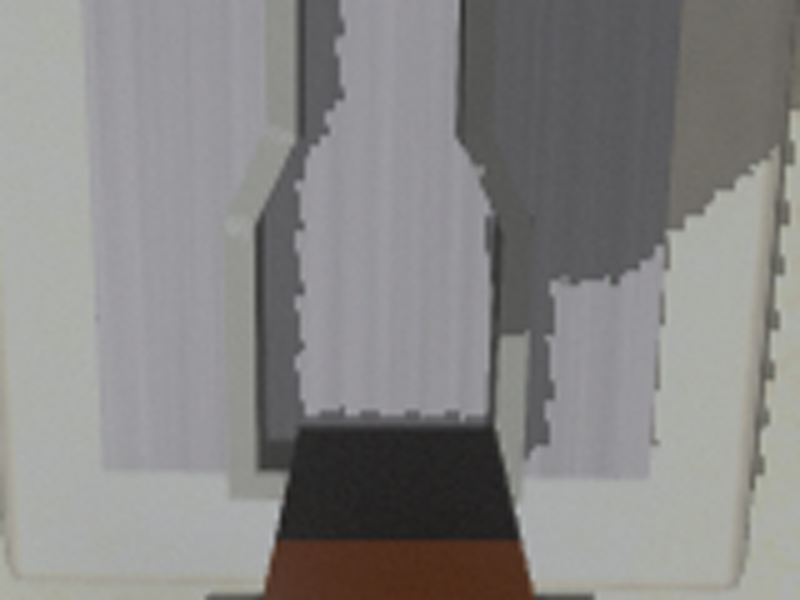

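```bash
python3 - <<'E'
from h import *
z,im,d=load("c1")
f=lambda u,v,y0,h:onplane(z,(u+.5)/5-.5+170,(v+.5)/5-.5+y0,h)
L=[f(296,40,0,.067),f(297,250,0,.067),f(297,500,0,.067),f(298,120,105,.067)]
Rr=[f(477,40,0,.067),f(471,250,0,.067),f(464,500,0,.067),f(460,110,105,.067)]
BL=[f(257,250,105,.067),f(257,440,105,.067)];BR=[f(496,250,105,.067),f(497,400,105,.067)]
tl=[f(297,142,105,.067),f(258,218,105,.067)];tr=[f(458,140,105,.067),f(490,212,105,.067)]
marks=[f(158,376,0,.081),f(605,384,0,.081)]
heads=[f(75,100,0,.081),f(700,112,0,.081)]
stop=[f(312,132,0,.115),f(453,132,0,.115),f(312,180,0,.115),f(452,181,0,.115)]
for n,v in dict(L=L,R=Rr,BL=BL,BR=BR,tl=tl,tr=tr,marks=marks,stop=stop).items(): print(n,*[x[:2] for x in v])
a=np.array(L)[:,:2];b=np.array(Rr)[:,:2]
for v in (a,b):
  k=np.polyfit(v[:,0],v[:,1],1);print("yaw",np.degrees(np.arctan(k[0])))
m=marks[1]-marks[0];print("mark yaw",np.degrees(np.arctan2(m[1],m[0]))+90)
th=np.radians(-8.7);X=np.array([np.cos(th),np.sin(th)]);Y=np.array([-X[1],X[0]]);O=np.array([.593,.154])
for n,v in dict(L=L,R=Rr,BL=BL,BR=BR,tl=tl,tr=tr,marks=marks,stop=stop).items(): print(n,*[np.round([(x[:2]-O)@X*1000,(x[:2]-O)@Y*1000],1) for x in v])
o=bot.get_obs();p,R=tool(o);print("tcp",(p[:2]-O)@X*1000,(p[:2]-O)@Y*1000,np.degrees(np.arctan2(R[1,0],R[0,0])))
E
```

```text
L [0.6747 0.1588] [0.6428 0.1638] [0.6015 0.1706] [0.5757 0.1746]
R [0.6705 0.1286] [0.6386 0.1337] [0.5972 0.1402] [0.5732 0.1441]
BL [0.5524 0.1864] [0.5143 0.193 ]
BR [0.5458 0.1406] [0.5158 0.1441]
tl [0.5717 0.1754] [0.5585 0.1852]
tr [0.5677 0.1452] [0.5533 0.1409]
marks [0.6245 0.1898] [0.6126 0.1147]
stop [0.6495 0.1573] [0.6467 0.1376] [0.6435 0.1583] [0.6405 0.1386]
yaw -9.101880560898396
yaw -9.062617385693745
mark yaw -9.05205577721182
L [80.1 17.1] [47.8 17.3] [ 5.9 17.7] [-20.2  17.7]
R [ 80.4 -13.4] [ 48.1 -13.2] [  6.3 -13. ] [-18.1 -12.8]
BL [-45.1  25.9] [-83.7  26.6]
BR [-44.6 -20.3] [-74.8 -21.4]
tl [-24.3  18. ] [-38.8  25.6]
tr [-23.6 -12.5] [-37.2 -19. ]
marks [25.8 40.1] [ 25.3 -35.9]
stop [55.4 11.8] [55.6 -8.1] [49.3 11.9] [49.3 -8.1]
tcp -68.12765589109583 -2.3080465572645865 -8.07608700986156
```

```bash
cat >> h.py <<'E'
TH=np.radians(-9.07);AX=np.array([np.cos(TH),np.sin(TH)]);AY=np.array([-AX[1],AX[0]])
_th0=np.radians(-8.7);AO=np.array([.5732,.1441])*0.5+np.array([.5757,.1746])*.5
def _set():
    # centre line point: mean of guide wall points; x from guide begin -24
    L=np.array([[.6747,.1588],[.6428,.1638],[.6015,.1706],[.5757,.1746]]);R=np.array([[.6705,.1286],[.6386,.1337],[.5972,.1402],[.5732,.1441]])
    y=((L@AY).mean()+(R@AY).mean())/2
    x=(np.array([.5717,.1754])@AX+np.array([.5677,.1452])@AX)/2+.024
    return x*AX+y*AY
AO=_set()
def an(P): P=np.asarray(P)[:2]-AO;return np.array([P@AX,P@AY])*1000
E
python3 - <<'E'
from h import *
z,im,d=load("c1")
f=lambda u,v,y0,h:onplane(z,(u+.5)/5-.5+170,(v+.5)/5-.5+y0,h)
print(AO,"marks",an(f(158,376,0,.081)),an(f(605,384,0,.081)),"stop foot",an(f(335,283,0,.045)),an(f(440,283,0,.045)),"edge207",an(f(380,205,0,.115)), "edge181",an(f(380,181,0,.115)))
print("bayend", an(f(280,470,105,.045)))
o=bot.get_obs();p,R=tool(o);print("tcp",an(p),p[2])
t=AO-.066*AX+.001*AX;print(t,R.T@np.r_[t-p[:2],0])
# floor height check: two views of bay-floor corner? use depth
C=cloud(z,d);print("floor z",np.median(C[125:180,240:262,2]),"wallL",np.median(C[150:190,217:220,2]),"walltop guide",np.median(C[60:120,224:228,2]))
E
```

```text
[0.5934 0.1563] marks [25.4981 37.9448] [ 25.522  -38.0861] stop foot [45.5602  9.4582] [ 45.9023 -10.5143] edge207 [46.1197  0.0992] edge181 [49.2138  0.1397]
bayend [-97.7711  20.9188]
tcp [-68.1095  -5.1116] 0.21296416274212676
[0.5292 0.1666] [ 0.0032 -0.0051 -0.    ]
floor z 0.04403093070097272 wallL 0.06605176743533037 walltop guide 0.06616668191547312
```

```bash
python3 -m crank '[[[0.0032,-0.005,0],[0.1,0.2,1],0.02],[[0,0,0.03],[0,0,0],0.02],[[0,0,0],[0,0,0],0.02]]'
python3 - <<'E'
from h import *
o=bot.get_obs();p,R=tool(o);print(o["t"],an(p),p[2],R,np.degrees(np.arctan2(R[1,0],R[0,0])),o["contact_force"])
c,im,d=shot("wrist","c2")
E
```

```text
t: 6.22
eef_pos: [0.5288, 0.1664, 0.1828]
tool_rot: [0.0, 0.997, -0.08, -0.0]
contact_force: [0.8, 0.4, -0.7]
gripper_width: 0.322
6.225 [-65.327   -0.2019] 0.18276353871553735 [[ 0.9873 -0.1591 -0.0007]
 [-0.1591 -0.9873 -0.0004]
 [-0.0006  0.0005 -1.    ]] -9.155164159894365 [ 0.7935  0.4169 -0.6673]
```

View pics/c2.png

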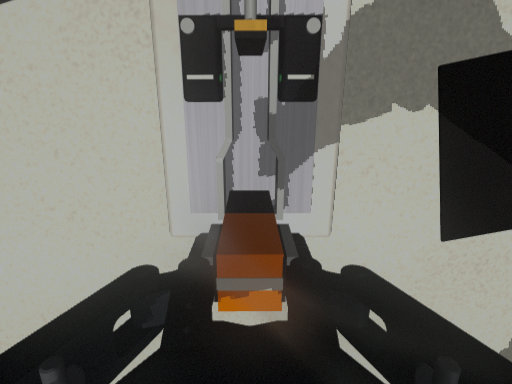

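```bash
python3 - <<'E'
import cv2
p=cv2.imread("pics/c2.png")
cv2.imwrite("pics/c2y.png",cv2.resize(p[100:240,180:320],None,fx=4.2,fy=4.2,interpolation=cv2.INTER_CUBIC))
E
```

```text
(no output)
```

View pics/c2y.png

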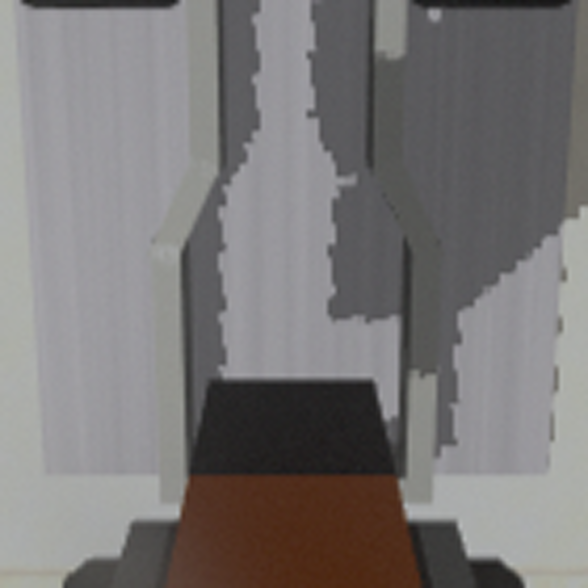

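```bash
python3 - <<'E'
from h import *
z,im,d=load("c2")
f=lambda u,v,h:onplane(z,(u+.5)/4.2-.5+180,(v+.5)/4.2-.5+100,h)
for n,a,b,h in [("guide",(219,60),(372,60),.067),("guide2",(219,150),(369,150),.067),("bay",(183,300),(405,300),.067),("bay2",(187,440),(404,440),.067),("cellbot",(209,381),(375,381),.117),("capbot",(191,474),(396,474),.161)]:
  A,B=an(f(*a,h)),an(f(*b,h));print(n,A,B,(A+B)/2,np.hypot(*(A-B)),np.degrees(np.arctan2(*(B-A)))-180)
E
```

```text
guide [-2.1186 15.1438] [ -2.1514 -15.0439] [-2.135   0.0499] 30.187691847912916 -359.9376374966906
guide2 [-19.6974  15.472 ] [-19.7301 -14.748 ] [-19.7137   0.362 ] 30.22000812524468 -359.93803569067126
bay [-50.6953  23.568 ] [-50.7448 -22.7871] [-50.7201   0.3904] 46.35512469084255 -359.9387380342937
bay2 [-81.745   23.5476] [-81.7946 -23.3584] [-81.7698   0.0946] 46.9061040818758 -359.93944135409646
cellbot [-52.9492  14.8049] [-52.9791 -13.2927] [-52.9641   0.7561] 28.09761623066288 -359.939139006617
capbot [-52.3768  14.227 ] [-52.4058 -13.2145] [-52.3913   0.5063] 27.441420843448316 -359.9396196976536
```

```bash
python3 -m crank '[[[0,0.0004,0.02],[0,0,0],0.02],[[0,0,0.03],[0,0,0],0.02],[[0,0,0.014],[0,0,0],0.02],[[0,0,0.004],[0,0,0],0.02],[[0,0,0],[0,0,0],0.02]]'
python3 -m crank '[[[0,0,0.001],[0,0,0],0.02],[[0,0,0.001],[0,0,0],0.02],[[0,0,0],[0,0,0],0.02]]'
```

```text
t: 6.9
eef_pos: [0.531, 0.1668, 0.1175]
tool_rot: [-0.001, 0.997, -0.08, 0.002]
contact_force: [0.1, -0.2, -1.2]
gripper_width: 0.32
t: 7.28
eef_pos: [0.5306, 0.1666, 0.115]
tool_rot: [-0.001, 0.997, -0.08, 0.002]
contact_force: [-0.5, 1.1, -1.3]
gripper_width: 0.318
```

```bash
python3 -m crank '[[[0,0,0.001],[0,0,0],0.02],[[0,0,0.001],[0,0,0],0.02],[[0,0,0],[0,0,0],0.02]]'
python3 -m crank '[[[0,0,0.001],[0,0,0],0.02],[[0,0,0],[0,0,0],0.02]]'
python3 -m crank '[[[0,0,0.001],[0,0,0],0.02],[[0,0,0],[0,0,0],0.02]]'
```

```text
t: 7.65
eef_pos: [0.5304, 0.1666, 0.1127]
tool_rot: [-0.001, 0.997, -0.08, 0.002]
contact_force: [-0.1, 0.3, -0.5]
gripper_width: 0.324
t: 7.9
eef_pos: [0.5305, 0.1666, 0.1117]
tool_rot: [-0.001, 0.997, -0.08, 0.002]
contact_force: [0.1, 0.1, -1.5]
gripper_width: 0.323
t: 8.15
eef_pos: [0.5306, 0.1667, 0.1113]
tool_rot: [-0.001, 0.997, -0.08, 0.002]
contact_force: [-1.3, -0.7, 3.5]
gripper_width: 0.321
```

```bash
python3 -m crank '[[[0,0,0],[0,0,0],0.05],[[0,0,0],[0,0,0],0.05],[[0,0,0],[0,0,0],0.05]]'
python3 - <<'E'
from h import *
o=bot.get_obs();p,R=tool(o);print(o["t"],an(p),p[2],np.degrees(R[2,:2]),np.degrees(np.arctan2(R[1,0],R[0,0])),o["contact_force"],o["gripper_width"])
c,im,d=shot("wrist","d1")
E
```

```text
t: 8.52
eef_pos: [0.5305, 0.1666, 0.1107]
tool_rot: [-0.001, 0.997, -0.08, 0.002]
contact_force: [-0.7, -0.8, 0.2]
gripper_width: 0.588
8.525 [-63.7221   0.1741] 0.11070378917900178 [ 0.1977 -0.0988] -9.180211778918302 [-0.7003 -0.7663  0.216 ] 0.5880303823537067
```

View pics/d1.png

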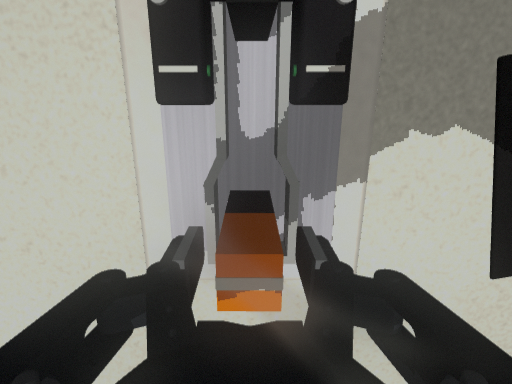

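```bash
python3 -m crank '[[[0,0,0],[-0.1,-0.2,-0.1],0.05],[[0,0,0],[0,0,0],0.02],[[0,0,0],[0,0,0],0.02],[[0,0,0],[0,0,0],0.02],[[0,0,0],[0,0,0],0.02]]' 50
python3 - <<'E'
from h import *
o=bot.get_obs();p,R=tool(o);print(o["t"],an(p),p[2],np.degrees(R[2,:2]),np.degrees(np.arctan2(R[1,0],R[0,0])),o["contact_force"],o["gripper_width"])
E
```

```text
t: 9.2
eef_pos: [0.5306, 0.1667, 0.1109]
tool_rot: [-0.0, 0.997, -0.079, 0.0]
contact_force: [0.1, 0.5, 1.0]
gripper_width: 0.324
9.2 [-63.6055   0.3287] 0.1109014028000268 [ 0.0189 -0.014 ] -9.0775171081447 [0.0951 0.4827 0.9877] 0.3237758551154551
```

```bash
python3 -m crank '[[[0.004,0.0003,0],[0,0,0],0.02],[[0.007,0,0],[0,0,0],0.02],[[0.007,0,0],[0,0,0],0.02],[[0.007,0,0],[0,0,0],0.02],[[0.005,0,0],[0,0,0],0.02],[[0,0,0],[0,0,0],0.02]]'
python3 - <<'E'
from h import *
o=bot.get_obs();p,R=tool(o);f=np.array(o["contact_force"]);print(o["t"],an(p),p[2],np.degrees(R[2,:2]),np.degrees(np.arctan2(R[1,0],R[0,0])),f,f[:2]@AX,f[:2]@AY)
c,im,d=shot("wrist","d2")
E
```

```text
t: 9.95
eef_pos: [0.5611, 0.1613, 0.1109]
tool_rot: [-0.0, 0.997, -0.079, 0.001]
contact_force: [0.1, 1.1, 2.4]
gripper_width: 0.321
9.95 [-32.6727  -0.1523] 0.11088272113656296 [ 0.0735 -0.0229] -9.110485304332288 [0.0969 1.0766 2.4212] -0.07404203436299726 1.0784477151271221
```

View pics/d2.png

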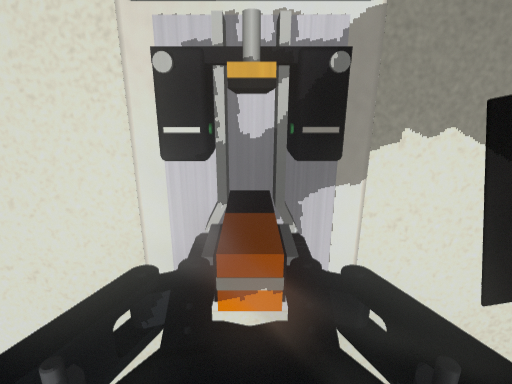

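```bash
python3 -m crank '[[[0.004,0.0002,0],[0,0,0],0.02],[[0.006,0,0],[0,0,0],0.02],[[0.006,0,0],[0,0,0],0.02],[[0.004,0,0],[0,0,0],0.02],[[0,0,0],[0,0,0],0.02]]'
cat > st.py <<'E'
from h import *
o=bot.get_obs();p,R=tool(o);f=np.array(o["contact_force"]);print(o["t"],an(p),p[2],np.degrees(R[2,:2]),np.degrees(np.arctan2(R[1,0],R[0,0])),f,"Fx",f[:2]@AX,"Fy",f[:2]@AY,"w",o["gripper_width"])
E
python3 st.py
```

```text
t: 10.62
eef_pos: [0.5798, 0.1583, 0.1109]
tool_rot: [-0.0, 0.997, -0.079, -0.0]
contact_force: [-1.9, 1.0, 5.3]
gripper_width: 0.323
10.625 [-13.7285  -0.1753] 0.11090023819609378 [-0.0071 -0.0062] -9.074716095185266 [-1.9205  0.9872  5.2724] Fx -2.05210521713039 Fy 0.6721189972215933 w 0.3231380554388787
```

```bash
python3 -m crank '[[[0.004,0,0],[0,0,0],0.02],[[0.006,0,0],[0,0,0],0.02],[[0.006,0,0],[0,0,0],0.02],[[0.004,0,0],[0,0,0],0.02],[[0,0,0],[0,0,0],0.02]]'
python3 -m crank '[[[0.004,0,0],[0,0,0],0.02],[[0.006,0,0],[0,0,0],0.02],[[0.004,0,0],[0,0,0],0.02],[[0,0,0],[0,0,0],0.02]]'
python3 st.py
```

```text
t: 11.25
eef_pos: [0.5996, 0.1551, 0.1109]
tool_rot: [-0.0, 0.997, -0.079, -0.0]
contact_force: [-1.8, 0.9, 3.7]
gripper_width: 0.322
t: 11.75
eef_pos: [0.6134, 0.153, 0.1109]
tool_rot: [-0.0, 0.997, -0.079, 0.0]
contact_force: [-1.3, -0.3, 4.7]
gripper_width: 0.326
11.75 [20.3005 -0.1839] 0.11091776313770349 [-0.0004 -0.0065] -9.076558002098764 [-1.3263 -0.2903  4.7447] Fx -1.263979038919618 Fy -0.4957474562641678 w 0.32574258619558666
```

```bash
python3 -m crank '[[[0.003,0,0],[0,0,0],0.02],[[0.003,0,0],[0,0,0],0.02],[[0.002,0,0],[0,0,0],0.02],[[0,0,0],[0,0,0],0.02]]'
python3 -m crank '[[[0.001,0,0],[0,0,0],0.02],[[0.001,0,0],[0,0,0],0.02],[[0,0,0],[0,0,0],0.02]]'
python3 st.py
```

```text
t: 12.25
eef_pos: [0.6209, 0.1518, 0.1109]
tool_rot: [-0.0, 0.997, -0.079, -0.0]
contact_force: [-3.3, -0.1, 5.6]
gripper_width: 0.324
t: 12.62
eef_pos: [0.6226, 0.1516, 0.1109]
tool_rot: [0.0, 0.997, -0.079, -0.001]
contact_force: [-4.1, 0.4, 6.5]
gripper_width: 0.32
12.625 [29.6395 -0.088 ] 0.11091825451068539 [-0.0586  0.0055] -9.058388360550964 [-4.1231  0.4353  6.5051] Fx -4.140124182279769 Fy -0.22014440813336195 w 0.3202224365545029
```

```bash
python3 -m crank '[[[0.001,0,0],[0,0,0],0.02],[[0,0,0],[0,0,0],0.02]]';python3 -m crank '[[[0.001,0,0],[0,0,0],0.02],[[0,0,0],[0,0,0],0.02]]'
python3 st.py
```

```text
t: 12.88
eef_pos: [0.6236, 0.1514, 0.1109]
tool_rot: [-0.0, 0.997, -0.079, -0.001]
contact_force: [-3.9, -0.2, 6.5]
gripper_width: 0.32
t: 13.12
eef_pos: [0.6246, 0.1513, 0.1109]
tool_rot: [-0.0, 0.997, -0.079, -0.0]
contact_force: [-3.0, 0.9, 5.2]
gripper_width: 0.325
13.125 [31.6593 -0.0442] 0.11092846718853541 [-0.0553  0.0014] -9.05560822551128 [-2.9895  0.8607  5.1891] Fx -3.087788667760477 Fy 0.37867282767091004 w 0.324834608644512
```

```bash
python3 -m crank '[[[0.0005,0,0],[0,0,0],0.02],[[0,0,0],[0,0,0],0.02]]' | grep -E "eef|contact";python3 -m crank '[[[0.0005,0,0],[0,0,0],0.02],[[0,0,0],[0,0,0],0.02]]'| grep -E "eef|contact"
python3 -m crank '[[[0.0005,0,0],[0,0,0],0.02],[[0,0,0],[0,0,0],0.02]]'| grep -E "eef|contact"
python3 st.py
```

```text
eef_pos: [0.6249, 0.1512, 0.1109]
contact_force: [-3.4, 0.3, 7.0]
eef_pos: [0.6255, 0.1511, 0.1109]
contact_force: [-3.2, 0.4, 6.7]
eef_pos: [0.6259, 0.1511, 0.1109]
contact_force: [-4.4, 0.9, 6.7]
13.875 [32.9602 -0.0588] 0.11093665883545879 [-0.0748  0.0064] -9.05472350247544 [-4.3759  0.8948  6.7297] Fx -4.462279747123554 Fy 0.19377642935743578 w 0.32006358291187753
```

```bash
python3 -m crank '[[[0.0005,0,0],[0,0,0],0.02],[[0,0,0],[0,0,0],0.02]]' | grep -E "eef|contact";python3 -m crank '[[[0.0005,0,0],[0,0,0],0.02],[[0,0,0],[0,0,0],0.02]]'| grep -E "eef|contact"
python3 st.py
```

```text
eef_pos: [0.626, 0.151, 0.1109]
contact_force: [-4.6, 1.1, 7.6]
eef_pos: [0.6261, 0.1511, 0.1109]
contact_force: [-6.0, 0.3, 8.3]
14.375 [33.1463 -0.0495] 0.11093376845520808 [-0.1633  0.033 ] -9.043552928718313 [-6.0416  0.2825  8.3053] Fx -6.010602325138695 Fy -0.6734103636888893 w 0.323466654988024
```

```bash
python3 -m crank '[[[0.0004,0,-0.0003],[0,0.15,0],0.02],[[0,0,0],[0,0,0],0.02]]' | grep -E "eef|contact";python3 st.py;python3 -m crank '[[[0.0005,0,0],[0,0,0],0.02],[[0,0,0],[0,0,0],0.02]]'| grep -E "eef|contact"
python3 st.py
```

```text
eef_pos: [0.6262, 0.151, 0.1109]
contact_force: [-7.1, 0.9, 7.9]
14.625 [33.2663 -0.0611] 0.11090191283792078 [-0.0406  0.0404] -9.035041924861744 [-7.063  0.926  7.92 ] Fx -7.120669543059464 Fy -0.19897582796156987 w 0.32311164218205773
eef_pos: [0.6263, 0.1511, 0.1109]
contact_force: [-7.2, 0.3, 9.0]
14.875 [33.3469 -0.0271] 0.11090007913113581 [-0.0899  0.0525] -9.028086362388969 [-7.2479  0.301   9.033 ] Fx -7.204751062282401 Fy -0.8453194305352723 w 0.3232658314254778
```

```bash
python3 -m crank '[[[0.0005,0,-0.001],[0,0.1,0],0.02],[[0.0005,0,0],[0,0,0],0.02],[[0,0,0],[0,0,0],0.02]]' | grep -E "eef|contact";python3 st.py;python3 -m crank '[[[0.0005,0,-0.0005],[0,0.08,0],0.02],[[0.0005,0,0],[0,0,0],0.02],[[0,0,0],[0,0,0],0.02]]'| grep -E "eef|contact"
python3 st.py
```

```text
eef_pos: [0.6266, 0.151, 0.1109]
contact_force: [-6.0, 1.5, 3.6]
15.25 [33.6283 -0.0781] 0.1109269273123669 [-0.0754  0.0744] -9.006588452016326 [-5.9877  1.5338  3.5551] Fx -6.154590728542422 Fy 0.5707470122128538 w 0.3262605538589122
eef_pos: [0.6268, 0.1509, 0.111]
contact_force: [-9.0, 1.6, 2.2]
15.625 [33.8537 -0.0641] 0.11097095696250481 [-0.0819  0.0951] -8.99165996333036 [-8.9952  1.5819  2.2411] Fx -9.132089549056873 Fy 0.14408900687913825 w 0.3202885222573338
```

```bash
python3 -m crank '[[[0.0005,0,0],[0.08,0.1,0],0.02],[[0.0005,0,0],[0,0,0],0.02],[[0,0,0],[0,0,0],0.02]]' | grep -E "eef|contact";python3 st.py
```

```text
eef_pos: [0.627, 0.1509, 0.1109]
contact_force: [-10.6, 2.5, 5.4]
16.0 [34.0488 -0.1119] 0.11094533746553963 [-0.0707  0.0452] -8.981748991088628 [-10.5587   2.5396   5.4078] Fx -10.826985654286155 Fy 0.8433516529739913 w 0.322752088408962
```

```bash
python3 -m crank '[[[0.0005,0,-0.0005],[0.03,0.08,0],0.02],[[0.0005,0,0],[0,0,0],0.02],[[0,0,0],[0,0,0],0.02]]' | grep -E "eef|contact";python3 st.py
```

```text
eef_pos: [0.6272, 0.1508, 0.111]
contact_force: [-11.8, 2.6, 4.2]
16.375 [34.2537 -0.1055] 0.11098423273305039 [-0.0798  0.0379] -8.964831604689037 [-11.7936   2.6421   4.2023] Fx -12.062620375532564 Fy 0.7499263355404674 w 0.3213675073188828
```

```bash
python3 -m crank '[[[0.0003,0,0],[0,0,0],0.02],[[0,0,0],[0,0,0],0.02],[[0,0,0],[0,0,0],0.02],[[0,0,0],[0,0,0],0.02]]' | grep -E "eef|contact";python3 st.py
python3 -m crank '[[[0,0,0],[0,0,0],0.02],[[0,0,0],[0,0,0],0.02],[[0,0,0],[0,0,0],0.02],[[0,0,0],[0,0,0],0.02],[[0,0,0],[0,0,0],0.02]]' | grep -E "eef|contact";python3 st.py
python3 -m crank '[[[0,0,0],[0,0,0],0.02],[[0,0,0],[0,0,0],0.02],[[0,0,0],[0,0,0],0.02],[[0,0,0],[0,0,0],0.02],[[0,0,0],[0,0,0],0.02]]' | grep -E "eef|contact";python3 st.py
```

```text
eef_pos: [0.6272, 0.1508, 0.111]
contact_force: [-13.8, 3.3, 3.9]
16.875 [34.3056 -0.0864] 0.11097112150857089 [-0.1057  0.0423] -8.963280885327526 [-13.7681   3.279    3.8668] Fx -14.112818055245135 Fy 1.0675689411296545 w 0.32097906317056635
eef_pos: [0.6272, 0.1508, 0.111]
contact_force: [-13.2, 2.1, 3.4]
17.5 [34.3078 -0.1203] 0.11098550236518345 [-0.1049  0.0442] -8.963089990441587 [-13.2399   2.128    3.3789] Fx -13.409800775800283 Fy 0.014266924906425388 w 0.31926258929627804
eef_pos: [0.6272, 0.1508, 0.111]
contact_force: [-12.4, 2.3, 4.6]
18.125 [34.2832 -0.1143] 0.11096378441921653 [-0.1079  0.0435] -8.965894187709635 [-12.3842   2.319    4.592 ] Fx -12.594909357876809 Fy 0.3377135985878091 w 0.3216206873462103
```

```bash
python3 - <<'E'
from h import *
c,im,d=shot("side","e_side");cv2.imwrite("pics/e_sidez.png",cv2.resize(im[180:350,110:290],None,fx=4,fy=3.5,interpolation=cv2.INTER_CUBIC))
E
```

```text
(no output)
```

View pics/e_sidez.png

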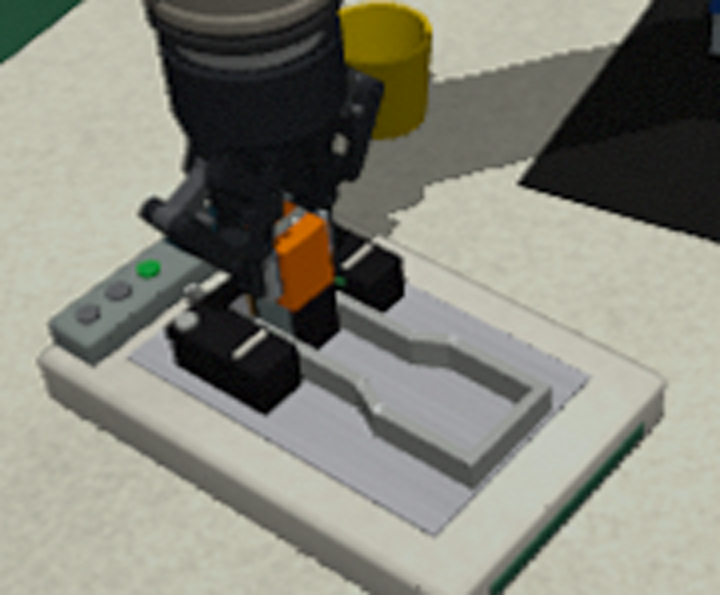

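```bash
python3 -m crank '[[[-0.001,0,0],[0,-0.05,0],0.02],[[-0.001,0,0],[0,-0.05,0],0.02],[[0,0,0],[0,0,0],0.02]]' | grep -E "eef|contact";python3 st.py
python3 -m crank '[[[-0.001,0,0],[0,-0.05,0],0.02],[[0,0,0],[0,0,0],0.02],[[0,0,0],[0,0,0],0.02]]' | grep -E "eef|contact";python3 st.py
```

```text
eef_pos: [0.6268, 0.1508, 0.111]
contact_force: [-8.3, 2.5, 1.1]
18.55 [33.8586 -0.1564] 0.1109980053723453 [-0.0354 -0.0008] -8.982006651405937 [-8.2979  2.5481  1.0613] Fx -8.595819302817423 Fy 1.2081058123606785 w 0.3249157470416813
eef_pos: [0.6265, 0.1509, 0.111]
contact_force: [-6.1, 2.6, -1.2]
18.925 [33.6073 -0.1635] 0.11097272673552293 [-0.0093 -0.0229] -8.991216520941455 [-6.1213  2.6066 -1.2282] Fx -6.45563109471934 Fy 1.6090904233445977 w 0.3201706862675031
```

```bash
python3 -m crank '[[[-0.001,0,0.0008],[0,0,0],0.02],[[0,0,0],[0,0,0],0.02],[[0,0,0],[0,0,0],0.02]]' | grep -E "eef|contact";python3 st.py
```

```text
eef_pos: [0.6264, 0.1509, 0.1109]
contact_force: [-4.7, 1.1, 1.7]
19.3 [33.5062 -0.1835] 0.1109476665085658 [ 0.0944 -0.0434] -9.009071754857183 [-4.7263  1.1491  1.7469] Fx -4.848375204230228 Fy 0.3897059571279496 w 0.3210988219908883
```

```bash
python3 -m crank '[[[0,0,0],[0,0,0],0.034],[[0,0,0],[0,0,0],0.05],[[0,0,0],[0,0,0],0.055],[[0,0,0],[0,0,0],0.055]]' ;python3 st.py
python3 - <<'E'
from h import *
shot("wrist","f1")
E
```

```text
t: 19.8
eef_pos: [0.6291, 0.1502, 0.1124]
tool_rot: [-0.001, 0.997, -0.079, 0.003]
contact_force: [-0.6, 0.6, -0.3]
gripper_width: 0.64
19.8 [36.2167 -0.3872] 0.11238248258439829 [ 0.3847 -0.1155] -9.091380323536418 [-0.6344  0.6159 -0.3009] Fx -0.7235045103461205 Fy 0.5081643330407243 w 0.64025944071201
```

View pics/f1.png

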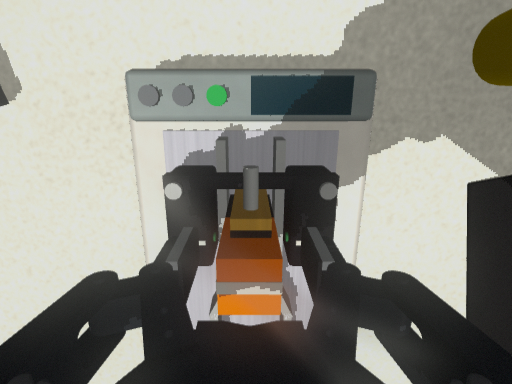

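```bash
python3 -m crank '[[[0,0,-0.01],[0,0,0],0.06],[[0,0,-0.03],[0,0,0],0.06],[[0,0,-0.05],[0,0,0],0.06],[[0,0,-0.04],[0,0,0],0.06],[[-0.02,0,0],[0,0,0],0.06],[[-0.04,0,0],[0,0,0],0.06],[[-0.04,0,0],[0,0,0],0.06],[[-0.03,0,0],[0,0,0],0.06],[[0,0,0],[0,0,0],0.06],[[0,0,0],[0,0,0],0.06]]' ;python3 st.py
python3 - <<'E'
from h import *
c,im,d=shot("wrist","g_w");shot("top","g_top");c,im2,d=shot("side","g_side")
cv2.imwrite("pics/g_sidez.png",cv2.resize(im2[180:350,110:290],None,fx=4,fy=3.5,interpolation=cv2.INTER_CUBIC))
E
```

```text
t: 21.1
eef_pos: [0.5005, 0.1706, 0.2422]
tool_rot: [-0.001, 0.997, -0.079, 0.004]
contact_force: [0.4, -0.6, -0.0]
gripper_width: 0.708
21.1 [-93.971   -0.5189] 0.24224530299770483 [ 0.4485 -0.1433] -9.104267365322752 [ 0.4343 -0.5532 -0.0371] Fx 0.5160904550027167 Fy -0.4777739136941527 w 0.7077887816932467
```

View pics/g_w.png

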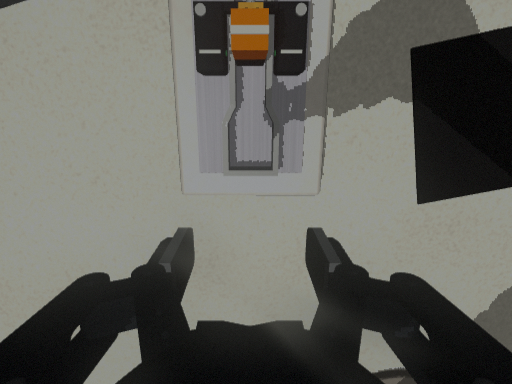

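View pics/g_sidez.png

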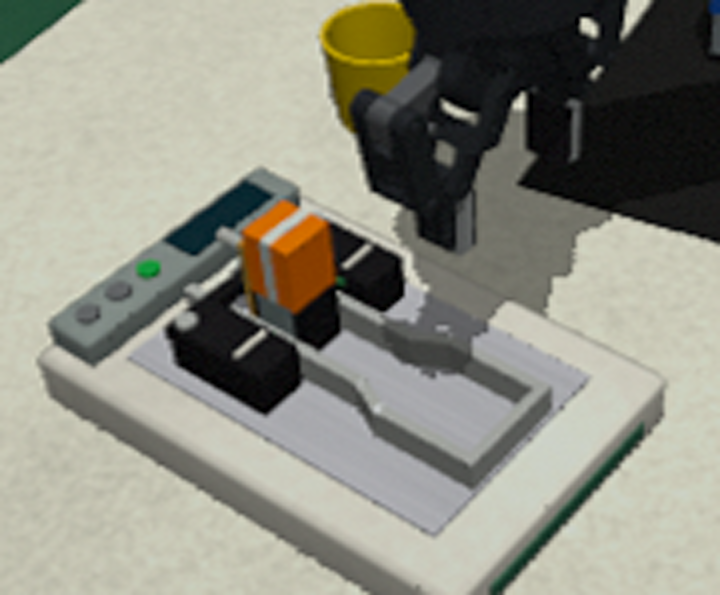

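View pics/g_top.png

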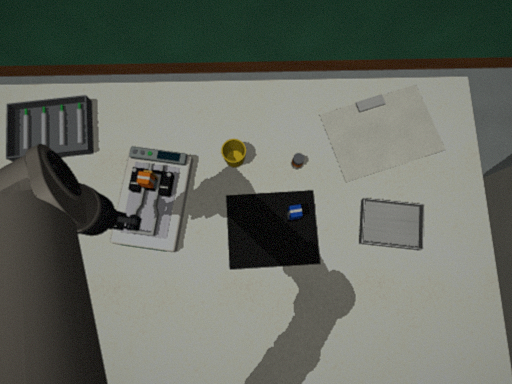

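```bash
python3 - <<'E'
from cap import *
z,im,d=load("g_w");C=cloud(z,d)
cv2.imwrite("pics/g_wz.png",cv2.resize(im[0:80,180:320],None,fx=5,fy=5,interpolation=cv2.INTER_CUBIC))
print("cap top z",np.median(C[14:22,236:264,2]), np.median(C[36:44,236:264,2]), np.median(C[14:44,234:240,2]),np.median(C[14:44,260:266,2]))
E
```

```text
cap top z 0.13415865186374049 0.13424669529728106 0.13438790179445545 0.13438404986876717
```

View pics/g_wz.png

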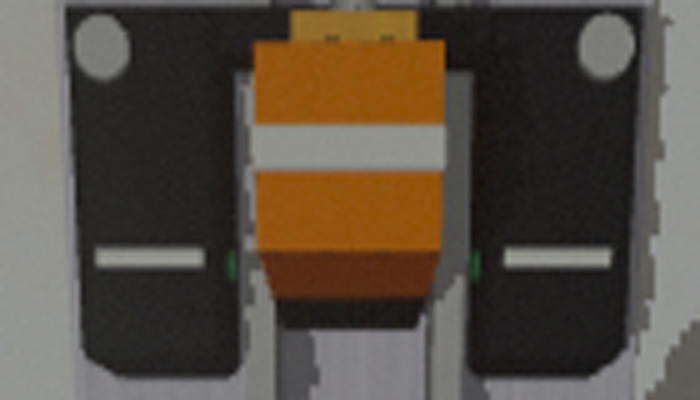

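```bash
python3 - <<'E'
from h import *
z,im,d=load("g_w")
f=lambda u,v,h:an(onplane(z,(u+.5)/5-.5+180,(v+.5)/5-.5,h))
print("cap front",f(255,42,.135),f(445,41,.135),"cap back",f(258,251,.135),f(441,251,.135),"marks",f(150,258,.081),f(558,258,.081))
for n in ("a_top","g_top"):
    p=cv2.cvtColor(cv2.imread(f"pics/{n}.png"),cv2.COLOR_BGR2HSV)
    for nm,lo,hi,(x0,x1,y0,y1) in [("blue",(105,120,60),(130,255,255),(270,330,190,235)),("cup",(20,150,60),(32,255,255),(215,255,130,175)),("vial",(0,60,30),(20,255,200),(285,312,148,175))]:
        m=cv2.inRange(p,lo,hi)[y0:y1,x0:x1];v,u=np.nonzero(m);print(n,nm,u.mean()+x0,v.mean()+y0,len(u))
bot.hand_in()
E
```

```text
cap front [45.3275 14.2915] [ 45.4285 -13.4195] cap back [17.4482 14.3481] [ 17.4306 -13.3294] marks [25.5047 37.809 ] [ 25.4573 -38.1335]
a_top blue 295.18918918918916 210.73873873873873 111
a_top cup 233.81290322580645 151.44516129032257 465
a_top vial 296.1621621621622 164.3783783783784 37
g_top blue 295.2782608695652 210.94782608695652 115
g_top cup 233.53346855983773 151.6632860040568 493
g_top vial 296.0833333333333 164.38888888888889 36
the job is handed in; nothing more can be done
```

The orange-capped cell is standing upright in the light path against the brass stop, and the job was handed in at about 21 s of the 72 s allowed. No verdict came back.

**What I did:** I picked the cell up by the two striped sides of its cap and turned it so the clear faces look at the lens heads. I set it down and let go in the entry bay, gripped it again, and slid it along the guide. Contact with the stop came at a cell position about 1 mm from what the camera predicted. I pressed for about 1.4 s, with the push reading 12.4–14 N and the tool tilted about 0.1°, then eased to about 5 N, let go and backed away.

**Last checks:**
- **Position:** the front of the cap is at analyser x = 45.4 mm; the pictures put the stop's rubber face at about 45.7 mm. The cell spans 17.4–45.4 mm, so the light path at 25.5 mm crosses it.
- **Attitude:** the cap top is level to about 0.1–0.2 mm, and the stripe runs straight across the channel.
- **Robot and bystanders:** the robot touches nothing. The spare cell, cup and vial are at the same pixels as at the start. The dish looks unmoved, but I only judged that by eye.

**Disagreements:**
- **Cap height:** before the pickup, combining the top and wrist views gave 83 mm for the cap top. Two wrist views gave 93 mm, close to the expected 94 mm, and I used 94 mm.
- **Pressing force:** floor friction carried an unknown 1–2 N of the push, so the force on the stop itself was probably 11–13 N.

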